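# Free the rectangular link with the fork key

### The arm

A 7-joint arm with a two-finger parallel gripper is mounted at the origin on the work surface. World frame = base frame: x ahead of the robot, y to its left, z up, the work surface at z = 0. Lengths are in m, angles in rad, forces in N, time in s.
With the tool pointing down it reaches from about 0.35 to 0.9 m from the base axis. Payload 8.1 kg.
Tool frame: the origin (TCP) lies on the centre line of the jaws, within the pads' length; the fingertips stand 14 mm ahead of it and the grasp point (between the pads) lies 5 mm behind it; z points along the fingers, y is the direction in which the jaws open and shut (so a half turn about z gives the same grasp; the last joint's range is limited). The gripper opens to 92 mm and grips with 3 to 60 N. Pads are 19 mm wide; open, the fingers measure 130 mm over their backs; the gripper's body (75 mm by 190 mm) begins 47 mm behind the grasp point.
Start: joints at [1.17, 0.434, 0.025, 1.573, -0.012, 1.134, -0.075], TCP at [0.183, -0.598, 0.241] pointing down, gripper open.
Joint ranges: [-2.62, 2.62], [-0.44, 2.09], [-1.27, 1.32], [0.08, 2.57], [-1.32, 4.46], [0.12, 2], [-2.74, 2.74]. Speed limits (rad/s): [2.22, 2.22, 3.01, 3.01, 3.14, 3.14, 3.14].

### API

Orientations are given as a rotation vector (axis times angle).
In Python, from cell import observe, eyes, arm gives the robot as it stands.
- The arm moves only by the tool step_arm, never from a script. Its argument "series" is a list that holds one entry, the list of rows, each a list of 5 numbers: the finger opening in m, from 0 to 0.0918, then the shift along the world's x, y, z in m, then the turn about the world's z in degrees. In form: [[[hand, dx, dy, dz, spin], ...]]. A call has 1 to 20 rows; each row is the pose to reach, as a shift and turn from the pose measured when the call began; what a row does not reach only later rows make up. A row lasts 1/12 s, in which the tool goes at most 41.7 mm and 7.16 degrees, less where a joint would pass 70% of its speed; a pose out of reach is approached as far as the arm can. A call with a gripper value outside its range is refused whole. The fingers move at their own pace and stop on an object; "squeeze" is the grip in N (left out, the last holds). Time passes only in rows, so rows that repeat a pose let the fingers close. It gives the time, the measured TCP pose, the force and the opening at its end, in the units of the state.
- observe(): the state, without advancing time (a new reading comes with each control period).
- eyes.get_image(name): name is "scene" or "top" or "wrist"; returns (picture, depth): 480x640x3 uint8, red, green, blue; 480x640 float32, m along the optical axis (not along the pixel's ray), 0 where there is no reading.
- eyes.camera_params(name): a dict with "intrinsics" (3x3 intrinsics, pixels), "distortion" ([k1, k2, p1, p2, k3] as OpenCV has them; the pictures are not rectified), "position" and "attitude" of the camera in the world. Camera axes: x right, y down, z forward; pixel columns grow to the right and rows downward; lengths in m; the calibration is good to about 2 mm. A picture is of the moment at which its call begins: read the wrist's pose just before it. camera_params takes no time and is no camera call; for the wrist camera it gives the pose at the moment of the call.
- arm.sign_off(): hands the job in, once; it reports no verdict.
The state is a dict: "clock": time; "joints": joint angles; "dq": joint speeds; "joint_efforts": joint torques, N m; "position": TCP position; "ee_rot": TCP orientation; "force": force on the tool from outside, world axes, zero at the start; "ft_torque": the same for the moment, N m; "width": opening from 0.0 (shut) to 1.0 (fully open).
Only numpy, scipy, OpenCV 4.12 (cv2) and the standard library are available. Lean on these libraries where they do the work, as an engineer would, in place of code of your own. Each camera call takes 0.05 s, during which the arm holds its last target.

### The job

Two spring-bar stands are on the table; free the rectangular link that hangs on one of them. Take the two-pronged fork key, lower it astride that stand's bar and push the bar's collar back against its spring until the link drops into the catch tray below. Then let the bar spring home and stand the fork key back upright on the table about where it was, leaving the round ring hanging on the other stand.

Things in the scene. Friction and masses are not known exactly. Their poses are not given: they have to be found in the camera images.
- fork_mid (a point): Fork key, loose, aluminium, 0.18 kg, upright on two prongs, 115 mm tall; point at its centre, 57.5 mm over its feet. Handle 24 x 24 mm, from 49 mm over the feet to the top: grip it about 80 mm up. Prongs 24 mm thick (x), 35 mm long; slot between them 24 mm wide (y), 48 mm over both, open along x: x must lie along the bar. z up. The like tool with one solid foot is a bystander.
- collar (a point): Collar (disc, 40 mm across) on the link's 10 mm spring bar, 81 mm over the table: centre of the face to push. x: level, along the bar to the link; z up. 50 mm of free bar at +x: straddle its middle with the fork's feet 20 mm below the axis, push to -x. Link off at 30 mm, push 40; stop at 45. Spring 2 to 6 N, returns. Spring housing 55 mm behind. Fixed stand under 102 mm high.
- link_mid (a point): Rectangular aluminium link, loose, 0.07 kg: upright frame 44 mm wide (y), 56 high (z), 14 thick (x), window 24 x 34 mm, hung on the bar in a 24 mm gap between two upright lugs (top 93 mm over the table). Point at its centre: 66 mm over the table hanging, about 36 mm once dropped into the low-walled catch tray straight below, part of the stand.
- ring_mid (a point): Round aluminium ring, loose, 52 mm outside, 10 mm thick, hung in the same way on the second stand, which looks like the first; point at its centre, 70 mm over the table. It must stay hanging there.
Not all that is in view belongs to the job. What is shaped like the part that bears ring_mid but orange is not meant.

How it is judged:
On the way:
1. the fork key presses the collar of the link's stand back by more than 22 mm (distance of collar from where it was at the start of the episode above 0.022 m and contact force between fork and bar above 1 N), for 0.1 s.
At the end, for the whole second after the job is handed in: The rectangular link lies in the catch tray of its stand (its centre below 50 mm), at rest; the bar is back home within 6 mm; the fork key stands upright (within 10 degrees) on the table, released and at rest, within 80 mm of where it was; the round ring still hangs on its stand (height (world z) of link_mid below 0.05 m and x of link_mid in the frame of collar between 0.035 and 0.112 m and y of link_mid in the frame of collar between -0.04 and 0.04 m and linear speed of each of link, fork below 0.03 m/s and distance of collar from where it was at the start of the episode below 0.006 m and angle between fork_mid's own z axis and vertical below 0.17 rad and height (world z) of fork_mid below 0.064 m and distance of fork_mid from where it was at the start of the episode below 0.08 m and height (world z) of ring_mid above 0.06 m); the robot touches nothing.
It fails at once if the round ring is knocked or freed (moved more than 20 mm) (distance of ring_mid from where it was at the start of the episode above 0.02 m).
It also fails if it takes over 51 s, if anything falls off the work surface, if the arm or the gripper's body presses on something with over 40 N, if the wrist force passes 120 N, or if a joint passes its speed limit or range.

## Working session

There is one attempt and no reset: what is moved stays moved. The work goes in short steps, Python scripts to look and compute and a tool call to move; the robot and the scene stay as the last step left them, time stands still between calls to the robot, and variables do not carry over. Pictures are saved under pics/ and viewed, and the job is handed in when it is done.

Besides the shell and the picture viewer there is one more tool, called after "Call:" in YAML: its name, and indented under it one key for each argument. step_arm: Moves the arm, as the interface text tells. Its arguments: {"type":"object","properties":{"series":{"type":"array"},"squeeze":{"type":"number"}},"required":["series"]}

```bash
ls; mkdir -p pics; python3 - <<'E'
from cell import observe, eyes, arm
import cv2
s=observe();print(s)
for n in("scene","top","wrist"):
    p=eyes.camera_params(n);print(n,p)
    im,d=eyes.get_image(n)
    cv2.imwrite(f'pics/{n}0.png',im[:,:,::-1])
    import numpy as np;np.save(f'pics/{n}0.npy',d)
E
```

```text
pics
{'clock': 0.0, 'joints': array([ 1.17039861,  0.43521953,  0.02496397,  1.57407319, -0.01158401,
        1.13398943, -0.07510182]), 'dq': array([ 2.25231967e-05, -9.69420098e-05,  2.73885248e-03,  1.55192314e-03,
       -6.81103769e-04, -4.39858376e-04,  7.07414556e-06]), 'joint_efforts': array([-2.82455294e-04, -6.67845941e+01,  9.84624512e-01, -3.14461684e+01,
       -6.06983900e-02,  4.30359878e-02,  1.41128753e-04]), 'position': array([ 0.18319371, -0.59705263,  0.23995624]), 'ee_rot': array([-3.10536273e+00, -4.65743096e-01,  5.92768516e-04]), 'force': array([-0.32562527, -0.09690332,  0.27266609]), 'ft_torque': array([0.01870116, 0.03259718, 0.02464678]), 'width': 0.9999707704078109}
scene {'intrinsics': array([[458.5747833 ,   0.        , 317.99316225],
       [  0.        , 458.5747833 , 238.47022545],
       [  0.        ,   0.        ,   1.        ]]), 'distortion': array([-0.01418811,  0.        ,  0.        ,  0.        ,  0.        ]), 'position': array([0.88513814, 0.40643785, 0.5382659 ]), 'attitude': array([-0.91048249, -2.52098294,  1.0891156 ])}
top {'intrinsics': array([[544.49168802,   0.        , 320.79276561],
       [  0.        , 544.49168802, 236.85947534],
       [  0.        ,   0.        ,   1.        ]]), 'distortion': array([-0.14271065,  0.        ,  0.        ,  0.        ,  0.        ]), 'position': array([0.50527461, 0.04497302, 0.88795687]), 'attitude': array([-2.16030123,  2.18885976, -0.12814269])}
wrist {'intrinsics': array([[336.79626788,   0.        , 324.55034757],
       [  0.        , 336.79626788, 246.59005172],
       [  0.        ,   0.        ,   1.        ]]), 'distortion': array([0.01915119, 0.        , 0.        , 0.        , 0.        ]), 'position': array([ 0.26133031, -0.5734577 ,  0.38407249]), 'attitude': array([ 2.32140563, -1.71498313, -0.26326932])}
```

View pics/scene0.png

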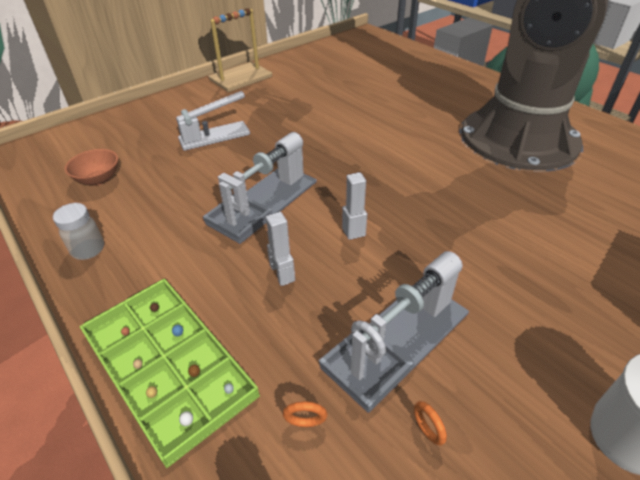

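View pics/top0.png

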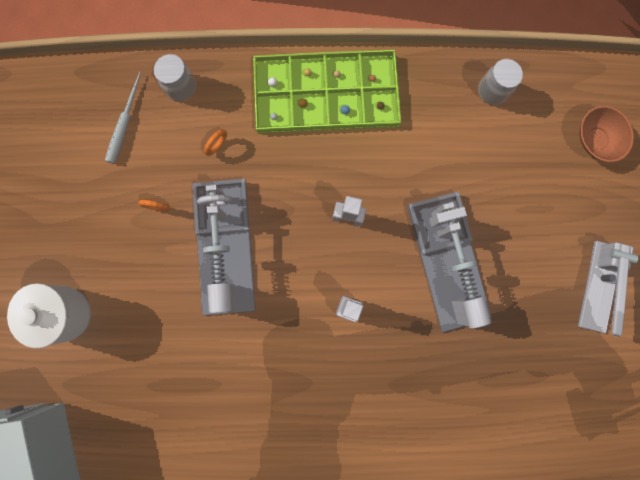

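View pics/wrist0.png

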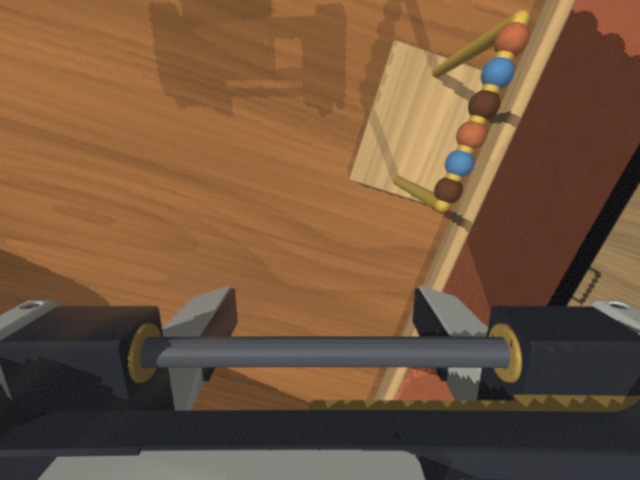

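The scene view shows the link's stand at about (260,190) and the ring's stand at (400,320). The two key-like tools are at (280,250) and (355,205). I'll zoom in to tell them apart.

```bash
python3 - <<'E'
import cv2,numpy as np
a=cv2.imread('pics/scene0.png');b=cv2.imread('pics/top0.png')
A=cv2.resize(a[120:300,190:390],(800,600)[:2],interpolation=cv2.INTER_CUBIC)
cv2.imwrite('pics/z1.png',cv2.resize(a[130:295,190:410],(800,600),interpolation=cv2.INTER_CUBIC))
cv2.imwrite('pics/z2.png',cv2.resize(b[180:345,320:540],(800,600),interpolation=cv2.INTER_CUBIC))
E
```

```text
(no output)
```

View pics/z1.png

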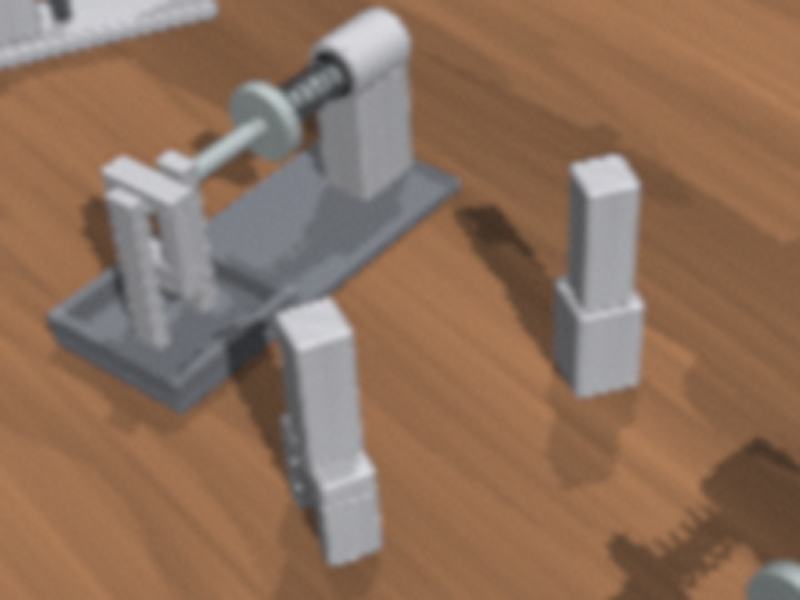

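View pics/z2.png

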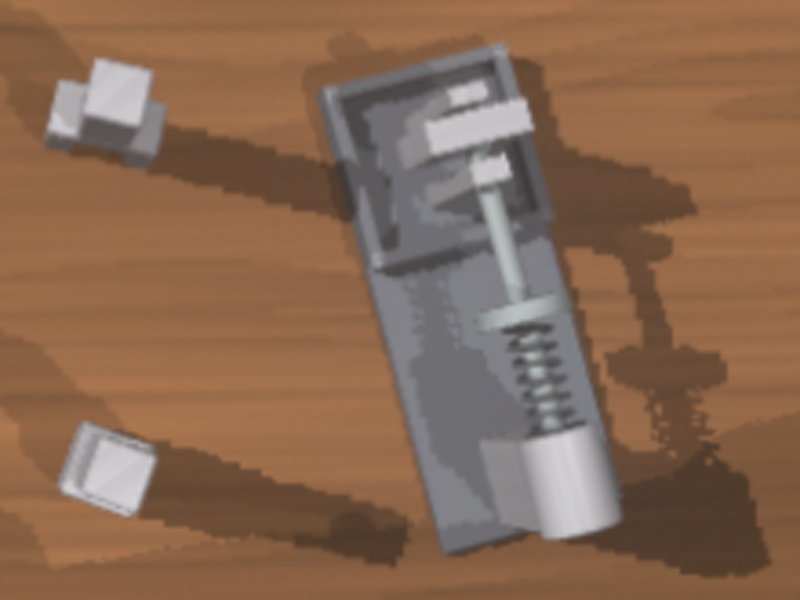

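The fork (two prongs, shoulders visible) is at about (350,210) in the top view. The solid-foot tool is at (350,308). Next I'll measure positions from depth and rays.

```bash
cat > h.py <<'E'
import cv2,numpy as np
from scipy.spatial.transform import Rotation as R
from cell import eyes
def cloud(n,d,p=None):
    p=p or eyes.camera_params(n);K=p['intrinsics']
    v,u=np.mgrid[0:480,0:640]
    uv=cv2.undistortPoints(np.stack([u,v],-1).reshape(-1,1,2).astype(float),K,p['distortion']).reshape(480,640,2)
    c=np.dstack([uv,np.ones((480,640))])*d[...,None]
    return c@R.from_rotvec(p['attitude']).as_matrix().T+p['position']
def ray(n,px,z,p=None):
    p=p or eyes.camera_params(n)
    uv=cv2.undistortPoints(np.array(px,float).reshape(-1,1,2),p['intrinsics'],p['distortion']).reshape(-1,2)
    r=np.c_[uv,np.ones(len(uv))]@R.from_rotvec(p['attitude']).as_matrix().T
    return p['position']+r*((z-p['position'][2])/r[:,2])[:,None]
E
python3 - <<'E'
from h import *
for n in('top','scene'):
    d=np.load(f'pics/{n}0.npy');c=cloud(n,d)
    x,y,z=c[...,0],c[...,1],c[...,2]
    print(n,'table',np.median(z[(d>0)&(abs(z)<.02)]))
    def comp(lo,hi,box):
        m=((z>lo)&(z<hi)&(d>0)).astype(np.uint8)
        k,l,s,ce=cv2.connectedComponentsWithStats(m)
        for i in range(1,k):
            if s[i,4]>12:
                q=c[l==i];mu=q.mean(0)
                if box[0]<mu[0]<box[1] and box[2]<mu[1]<box[3]:
                    r=cv2.minAreaRect((q[:,:2]*1000).astype(np.float32))
                    print(lo,ce[i].round(1),s[i,4],q.mean(0).round(4),'rect',np.round(r[0],1),np.round(r[1],1),round(r[2],1))
    B=(.3,.7,-.35,.4)
    comp(.108,.125,B);comp(.074,.108,B);
    if n=='top': comp(.04,.125,B)
E
```

```text
top table 0.00021031674475163742
0.108 [351.9 205. ] 282 [ 0.6312 -0.0117  0.1148] rect [631.7 -11.9] [24.  24.7] 77.3
0.108 [352. 310.] 291 [ 0.4813 -0.0091  0.1149] rect [481.3  -9.2] [24. 24.] 68.5
0.074 [216.4 255.5] 1848 [0.5632 0.1874 0.0904] rect [574.  192.9] [188.3  49.7] 1.2
0.074 [464.5 269.1] 1840 [ 0.5379 -0.1794  0.0909] rect [ 544.4 -177.4] [189.2  44.4] 11.8
0.074 [348.9 214.7] 59 [ 0.6206 -0.0088  0.0911] rect [621.6  -8.2] [24.8  7.6] 60.6
0.074 [343.4 306.7] 23 [0.4855 0.0018 0.0916] rect [484.9   2. ] [ 1.5 22.3] 72.6
0.04 [217.  253.4] 2063 [0.5666 0.1871 0.087 ] rect [574.  194.2] [188.3  52.9] 1.0
0.04 [349.7 209.6] 620 [ 0.6293 -0.0106  0.0837] rect [631.7 -11.9] [48.1 24.7] 77.3
0.04 [151.1 203.5] 154 [0.649  0.2998 0.0479] rect [649.6 301.4] [41.2 10. ] 79.5
0.04 [462.6 268.4] 2137 [ 0.5392 -0.1777  0.0862] rect [ 544.4 -177.4] [189.2  44.4] 11.8
0.04 [349.5 308.8] 462 [ 0.4825 -0.0068  0.093 ] rect [481.5  -8.9] [31.5 32. ] 68.4
scene table 0.000776910815938614
0.108 [355.  179.6] 204 [ 0.4831 -0.0081  0.114 ] rect [480.9  -9.8] [26.8 24.3] 66.9
0.108 [275.9 220.4] 237 [ 0.6318 -0.0098  0.1141] rect [630.5 -11.5] [24.5 22.7] 77.3
0.074 [260.5 163.8] 1399 [ 0.5487 -0.173   0.0886] rect [ 542.9 -176.8] [190.8  46.4] 12.0
0.074 [354.8 193.4] 315 [ 0.4866 -0.0035  0.0915] rect [488.   -5.7] [17.9 30.8] 28.6
0.074 [277.6 235.1] 330 [ 0.6349 -0.0043  0.0913] rect [636.8  -7.3] [17.2 30.1] 35.5
0.074 [407.5 299. ] 2628 [0.5751 0.1925 0.0889] rect [573.2 194. ] [190.4  49.9] 0.8
```

```bash
python3 - <<'E'
from h import *
for n in('top','scene'):
    d=np.load(f'pics/{n}0.npy');c=cloud(n,d)
    m=(d>0)&(c[...,2]>.055)&(abs(c[...,0]-.544)<.12)&(abs(c[...,1]+.177)<.06)
    q=c[m];a=np.radians(11.8)
    s=(q[:,0]-.5444)*np.cos(a)+(q[:,1]+.1774)*np.sin(a);t=-(q[:,0]-.5444)*np.sin(a)+(q[:,1]+.1774)*np.cos(a)
    print(n)
    for k in np.arange(-.1,.1,.004):
        g=(s>=k)&(s<k+.004)
        if g.sum()>2: 
            hi=g&(q[:,2]>q[g,2].max()-.004)
            print(round(1000*k),g.sum(),'t %.1f..%.1f'%(1e3*t[g].min(),1e3*t[g].max()),'zmax %.1f t@top %.1f'%(1e3*q[g,2].max(),1e3*t[hi].mean()))
E
```

```text
top
-96 30 t -21.0..10.1 zmax 98.4 t@top -4.5
-92 67 t -22.3..11.2 zmax 99.9 t@top -5.3
-88 68 t -21.2..10.8 zmax 99.8 t@top -5.1
-84 71 t -20.2..11.6 zmax 99.8 t@top -3.8
-80 67 t -22.3..11.2 zmax 100.7 t@top -5.1
-76 69 t -19.4..11.7 zmax 100.0 t@top -5.5
-72 70 t -21.4..11.7 zmax 100.3 t@top -6.1
-68 67 t -21.1..12.0 zmax 100.4 t@top -4.4
-64 71 t -21.9..12.4 zmax 99.2 t@top -4.5
-60 73 t -21.2..12.0 zmax 99.5 t@top -3.2
-56 70 t -21.3..11.5 zmax 99.1 t@top -4.1
-52 37 t -21.0..5.9 zmax 95.1 t@top -9.0
-48 23 t -14.8..3.2 zmax 92.3 t@top -4.3
-44 28 t -12.8..5.4 zmax 93.1 t@top -1.4
-40 28 t -11.6..5.4 zmax 93.2 t@top -3.5
-36 24 t -12.7..6.0 zmax 89.0 t@top -2.0
-32 30 t -10.1..5.5 zmax 93.3 t@top -3.0
-28 21 t -11.2..2.9 zmax 91.8 t@top -4.6
-24 27 t -9.5..6.1 zmax 91.8 t@top -1.4
-20 26 t -11.6..5.4 zmax 93.7 t@top -3.7
-16 27 t -11.4..6.7 zmax 92.7 t@top -1.7
-12 26 t -10.7..6.7 zmax 92.8 t@top -5.5
-8 39 t -13.9..17.4 zmax 103.5 t@top -0.5
-4 71 t -20.1..17.1 zmax 103.9 t@top -2.9
0 61 t -19.0..17.6 zmax 102.4 t@top -3.8
4 19 t -7.5..2.1 zmax 87.3 t@top -1.9
8 17 t -5.9..2.4 
[... 2024 characters left out ...]
8
24 11 t -3.4..4.4 zmax 86.2 t@top 1.1
28 10 t -1.4..4.8 zmax 88.1 t@top 1.4
32 14 t -2.7..5.0 zmax 88.2 t@top 1.0
36 11 t -3.2..5.2 zmax 86.6 t@top 0.8
40 13 t -1.4..5.1 zmax 87.0 t@top 2.0
44 8 t 0.7..4.1 zmax 87.1 t@top 1.9
48 10 t -5.2..8.0 zmax 93.5 t@top -0.6
52 42 t -5.4..9.4 zmax 94.9 t@top 2.2
56 28 t -8.9..9.6 zmax 94.8 t@top 1.2
60 20 t -7.6..6.8 zmax 94.1 t@top 0.3
64 12 t -12.5..22.6 zmax 94.0 t@top 4.5
68 72 t -20.3..24.3 zmax 95.8 t@top 3.5
72 79 t -19.1..23.9 zmax 97.3 t@top -0.5
76 81 t -21.6..23.6 zmax 95.7 t@top 1.5
80 142 t -22.1..24.1 zmax 95.9 t@top 0.1
84 36 t -5.5..10.7 zmax 94.7 t@top 2.6
88 55 t -7.0..10.5 zmax 94.5 t@top 2.7
92 110 t -6.7..11.5 zmax 94.4 t@top 1.7
```

Fork: centre (0.6315, -0.0118), x axis at about -12.7°. Bar: axis at about 14.0°, with its free middle at about (0.571, -0.172). The tool's y axis is at -72.9° and I want it along the fork's x, so I need to turn +60.2°.

Call:
step_arm:
  series:
    - [[0.0918, 0.1, 0.13, 0, 14], [0.0918, 0.2, 0.26, 0, 28], [0.0918, 0.3, 0.39, 0, 42], [0.0918, 0.448, 0.585, 0, 60.2], [0.0918, 0.448, 0.585, 0, 60.2], [0.0918, 0.448, 0.585, 0, 60.2], [0.0918, 0.448, 0.585, 0, 60.2], [0.0918, 0.448, 0.585, 0, 60.2], [0.0918, 0.448, 0.585, 0, 60.2], [0.0918, 0.448, 0.585, 0, 60.2], [0.0918, 0.448, 0.585, 0, 60.2], [0.0918, 0.448, 0.585, 0, 60.2], [0.0918, 0.448, 0.585, 0, 60.2], [0.0918, 0.448, 0.585, 0, 60.2], [0.0918, 0.448, 0.585, 0, 60.2], [0.0918, 0.448, 0.585, 0, 60.2], [0.0918, 0.448, 0.585, 0, 60.2], [0.0918, 0.448, 0.585, 0, 60.2], [0.0918, 0.448, 0.585, 0, 60.2], [0.0918, 0.448, 0.585, 0, 60.2]]

```text
clock: 1.82
position: [0.6316, -0.0097, 0.2394]
ee_rot: [-2.449, -1.964, 0.001]
force: [-0.2, -1.1, -0.1]
width: 1.002
```

```bash
cat >> h.py <<'E'
from cell import observe
def yaw():
    M=R.from_rotvec(observe()['ee_rot']).as_matrix();return np.degrees(np.arctan2(M[1,1],M[0,1])),M[:,2]
E
python3 - <<'E'
from h import *
s=observe();print(s['position'],s['joints'].round(2),yaw())
p=eyes.camera_params('wrist');im,d=eyes.get_image('wrist');cv2.imwrite('pics/w1.png',im[:,:,::-1])
c=cloud('wrist',d,p);m=(d>0)&(c[...,2]>.105)&(c[...,2]<.125)&(abs(c[...,0]-.63)<.05)&(abs(c[...,1]+.01)<.05)
print(m.sum(),c[m].mean(0),cv2.minAreaRect((c[m][:,:2]*1000).astype(np.float32)))
m=(d>0)&(c[...,2]>.03)&(c[...,2]<.125)&(abs(c[...,0]-.63)<.05)&(abs(c[...,1]+.01)<.05)
print(m.sum(),cv2.minAreaRect((c[m][:,:2]*1000).astype(np.float32)))
E
```

```text
[ 0.63160081 -0.00970464  0.23940258] [ 0.22  0.49 -0.43  1.53  0.21  1.17 -0.47] (np.float64(-12.530405012601122), array([-0.00213023,  0.00114992, -0.99999707]))
851 [ 0.63187036 -0.01102927  0.11449306] ((631.677734375, -12.288808822631836), (24.11287498474121, 23.72515869140625), 77.3292465209961)
1559 ((633.1272583007812, -6.530754089355469), (36.19120407104492, 23.971240997314453), 76.697265625)
```

View pics/w1.png

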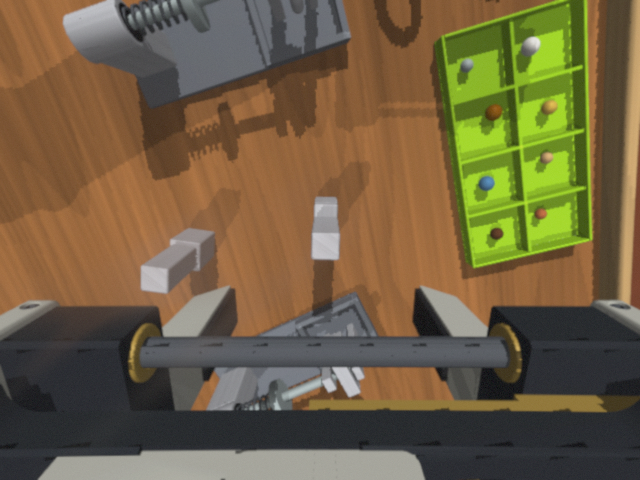

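The wrist view shows the fork at (325,230), centred between the jaws. It measures (0.6317, -0.012), which agrees with the top view. Descending to grip at 80 mm.

Call:
step_arm:
  series:
    - [[0.0918, 0, -0.0023, -0.04, 0], [0.0918, 0, -0.0023, -0.08, 0], [0.0918, 0, -0.0023, -0.115, 0], [0.0918, 0, -0.0023, -0.14, 0], [0.0918, 0, -0.0023, -0.155, 0], [0.0918, 0, -0.0023, -0.164, 0], [0.0918, 0, -0.0023, -0.164, 0], [0.0918, 0, -0.0023, -0.164, 0], [0.0918, 0, -0.0023, -0.164, 0]]
  squeeze: 40

```text
clock: 2.62
position: [0.6319, -0.0146, 0.077]
ee_rot: [2.454, 1.962, -0.0]
force: [-0.4, 0.3, 0.1]
width: 0.999
```

Call:
step_arm:
  series:
    - [[0.015, 0, 0, 0, 0], [0.015, 0, 0, 0, 0], [0.015, 0, 0, 0, 0], [0.015, 0, 0, 0, 0], [0.015, 0, 0, 0, 0], [0.015, 0, 0, 0, 0], [0.015, 0, 0, 0, 0], [0.015, 0, 0, 0, 0], [0.015, 0, 0, 0, 0], [0.015, 0, 0, 0, 0]]
  squeeze: 40

```text
clock: 3.45
position: [0.6319, -0.0146, 0.0769]
ee_rot: [-2.454, -1.962, 0.001]
force: [-0.2, 0.1, -0.2]
width: 0.322
```

Call:
step_arm:
  series:
    - [[0.015, 0, 0, 0, 0], [0.015, 0, 0, 0, 0], [0.015, 0, 0, 0, 0], [0.015, 0, 0, 0, 0], [0.015, 0, 0, 0, 0], [0.015, 0, 0, 0, 0]]

```text
clock: 3.95
position: [0.6318, -0.0146, 0.0769]
ee_rot: [-2.454, -1.962, 0.001]
force: [1.0, 0.1, -0.3]
width: 0.256
```

Gripped: the opening is 23.5 mm on the 24 mm handle. Lifting 140 mm.

Call:
step_arm:
  series:
    - [[0.015, 0, 0, 0.01, 0], [0.015, 0, 0, 0.03, 0], [0.015, 0, 0, 0.06, 0], [0.015, 0, 0, 0.1, 0], [0.015, 0, 0, 0.135, 0], [0.015, 0, 0, 0.135, 0], [0.015, 0, 0, 0.135, 0]]

```text
clock: 4.53
position: [0.6331, -0.0143, 0.215]
ee_rot: [2.452, 1.96, 0.006]
force: [-0.1, -0.1, -3.4]
width: 0.262
```

```bash
python3 - <<'E'
from h import *
s=observe();print(s['clock'],s['position'],yaw(),s['width'])
im,d=eyes.get_image('scene');cv2.imwrite('pics/s2.png',im[:,:,::-1])
E
```

```text
4.5333 [ 0.63313009 -0.01432353  0.21497293] (np.float64(-12.72424352293819), array([ 4.72070346e-03, -1.36328212e-04, -9.99988848e-01])) 0.26176780674862216
```

View pics/s2.png

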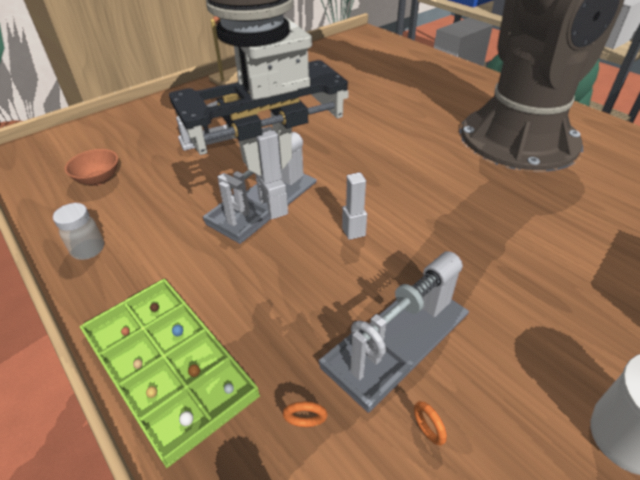

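The fork is held upright at about (270,175), clear of everything. Moving above the bar's free middle with the slot along the bar.

Call:
step_arm:
  series:
    - [[0.015, -0.015, -0.035, 0, 6], [0.015, -0.03, -0.07, 0, 12], [0.015, -0.045, -0.11, 0, 18], [0.015, -0.055, -0.14, 0, 24], [0.015, -0.0617, -0.1602, 0, 26.7], [0.015, -0.0617, -0.1602, 0, 26.7], [0.015, -0.0617, -0.1602, 0, 26.7], [0.015, -0.0617, -0.1602, 0, 26.7], [0.015, -0.0617, -0.1602, 0, 26.7]]

```text
clock: 5.33
position: [0.5703, -0.173, 0.2121]
ee_rot: [-1.932, -2.476, -0.002]
force: [1.0, 0.4, -1.9]
width: 0.259
```

```bash
python3 - <<'E'
from h import *
s=observe();print(s['clock'],s['position'],yaw(),s['width'])
for n in('top','scene','wrist'):
    im,d=eyes.get_image(n);np.save(f'pics/{n}3.npy',d)
    cv2.imwrite(f'pics/{n}3.png',im[:,:,::-1])
    if n=='scene':cv2.imwrite('pics/z3.png',cv2.resize(im[70:290,150:390,::-1],(720,660))[:600])
E
```

```text
5.3333 [ 0.57025606 -0.17304385  0.2121227 ] (np.float64(14.072242324868153), array([ 1.09780295e-04,  1.25301669e-03, -9.99999209e-01])) 0.2589140379608197
```

View pics/z3.png

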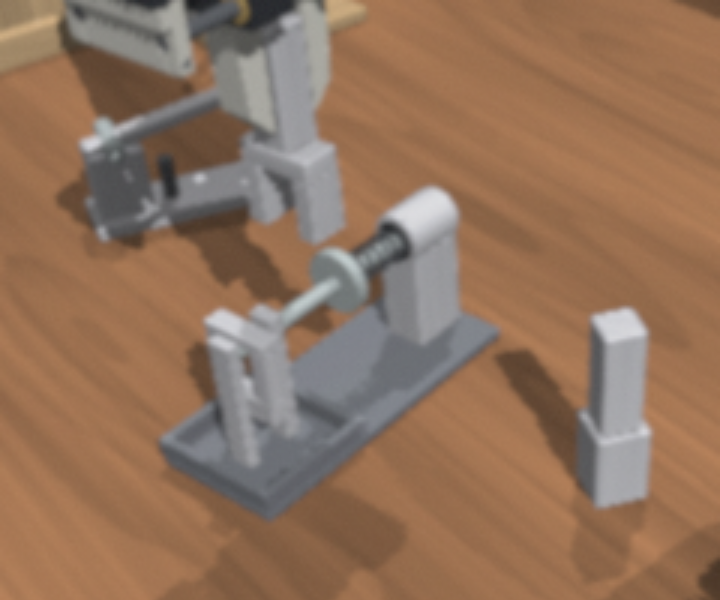

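View pics/wrist3.png

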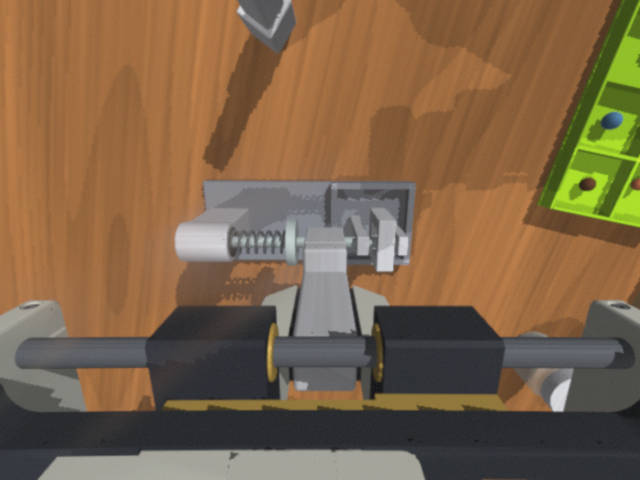

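```bash
python3 - <<'E'
from h import *
a=np.radians(14.0)
def st(q): 
    x=q[:,0]-.5444;y=q[:,1]+.1774
    return 1e3*(x*np.cos(a)+y*np.sin(a)),1e3*(-x*np.sin(a)+y*np.cos(a))
for n in('scene','wrist'):
    d=np.load(f'pics/{n}3.npy');c=cloud(n,d)
    m=(d>0)&(c[...,2]>.138)&(c[...,2]<.165)&(abs(c[...,0]-.57)<.06)&(abs(c[...,1]+.172)<.06)
    s,t=st(c[m]);print(n,'prongs',m.sum(),np.percentile(s,[1,50,99]),np.percentile(t,[1,5,50,95,99]),c[m][:,2].min())
    for lo in(.133,.14,.15,.165,.175):
        m=(d>0)&(c[...,2]>lo)&(c[...,2]<lo+.01)&(abs(c[...,0]-.57)<.06)&(abs(c[...,1]+.172)<.06)
        if m.sum()>9: s,t=st(c[m]);print(lo,m.sum(),s.min(),s.max(),t.min(),t.max())
    m=(d>0)&(c[...,2]>.06)&(c[...,2]<.125)&(abs(c[...,0]-.545)<.12)&(abs(c[...,1]+.172)<.06)
    q=c[m];s,t=st(q)
    for k in range(-96,96,6):
        g=(s>=k)&(s<k+6)
        if g.sum()>5:print(k,g.sum(),'%.1f %.1f z %.1f'%(t[g].min(),t[g].max(),1e3*q[g,2].max()))
    g=(abs(t)>9)&(abs(s)<20)&(q[:,2]>.075);print('collar s',np.percentile(s[g],[2,50,98]) if g.sum() else '')
E
```

```text
scene prongs 437 [13.57399104 30.87835066 38.04717977] [-21.84203255 -18.59166126  15.4696029   25.56993546  26.41349514] 0.13802039120168053
0.133 101 12.87762198137956 37.15950986309013 -21.939437812748714 26.87823099233439
0.14 166 12.93970384024547 38.45215972283139 -21.939437812748714 26.403165075786273
0.15 165 11.76468913407967 39.00301291223709 -25.120956568601382 26.763435703481242
0.165 140 12.783052807572613 38.25536132988385 -23.579608858587168 26.324346076217278
0.175 218 12.79561525949718 38.65843490122836 -23.060453987456626 26.191247490003303
-96 48 -12.6 15.5 z 99.4
-90 62 -9.9 15.4 z 99.2
-84 55 -12.2 15.7 z 99.5
-78 62 -12.4 15.7 z 99.9
-72 64 -13.3 15.8 z 100.1
-66 58 -7.9 15.4 z 99.0
-60 129 -15.7 15.7 z 99.8
-54 71 -14.8 15.4 z 99.2
-48 29 -6.0 8.4 z 92.1
-42 33 -10.9 9.1 z 92.4
-36 27 -10.4 7.5 z 92.0
-30 25 -11.0 6.7 z 90.8
-24 22 -6.8 8.4 z 92.3
-18 10 -3.8 8.7 z 92.1
-12 8 -10.1 17.1 z 100.3
-6 105 -20.8 18.3 z 103.1
0 167 -20.3 17.7 z 101.7
6 18 -3.9 4.9 z 87.4
12 16 -4.5 2.7 z 88.2
18 16 -4.5 3.1 z 86.8
24 16 -3.8 3.1 z 87.5
30 18 -4.0 3.6 z 86.8
36 18 -5.
[... 848 characters left out ...]
99.4
-90 320 -19.6 13.6 z 99.2
-84 322 -19.6 13.5 z 99.1
-78 315 -19.4 13.5 z 99.1
-72 307 -19.2 13.4 z 99.6
-66 320 -19.2 13.5 z 99.9
-60 315 -19.1 13.5 z 99.2
-54 434 -19.2 13.2 z 98.9
-48 132 -12.7 7.3 z 92.6
-42 128 -12.5 6.9 z 92.3
-36 124 -13.4 7.0 z 92.3
-30 132 -12.1 7.3 z 92.0
-24 137 -12.7 7.1 z 92.2
-18 133 -12.1 7.0 z 92.4
-12 103 -13.2 7.1 z 92.1
-6 279 -21.8 16.7 z 102.3
0 324 -21.8 16.7 z 102.3
6 48 -7.3 1.6 z 87.1
42 51 -7.5 1.2 z 87.0
48 131 -10.4 4.7 z 94.4
54 201 -10.6 4.9 z 95.1
60 120 -10.6 4.8 z 94.5
66 403 -25.3 18.7 z 95.6
72 446 -25.5 18.7 z 96.2
78 405 -25.3 18.7 z 96.0
84 157 -11.3 4.7 z 95.3
90 147 -10.5 4.8 z 94.5
collar s [-16.23650706  -0.33977532   3.02926372]
```

The wrist and scene depth agree: the bar direction is right (14°), but the fork sits about 3 mm too far to the left of the axis. Correcting, then lowering.

Call:
step_arm:
  series:
    - [[0.015, 0.0007, -0.003, 0, 0], [0.015, 0.0007, -0.003, -0.01, 0], [0.015, 0.0007, -0.003, -0.02, 0], [0.015, 0.0007, -0.003, -0.03, 0], [0.015, 0.0007, -0.003, -0.04, 0], [0.015, 0.0007, -0.003, -0.04, 0], [0.015, 0.0007, -0.003, -0.04, 0]]

```text
clock: 6.07
position: [0.5706, -0.1763, 0.1715]
ee_rot: [-1.931, -2.476, -0.0]
force: [1.1, 0.6, -2.0]
width: 0.255
```

Call:
step_arm:
  series:
    - [[0.015, 0, 0, -0.01, 0], [0.015, 0, 0, -0.02, 0], [0.015, 0, 0, -0.028, 0], [0.015, 0, 0, -0.033, 0], [0.015, 0, 0, -0.033, 0], [0.015, 0, 0, -0.033, 0], [0.015, 0, 0, -0.033, 0]]

```text
clock: 6.65
position: [0.5708, -0.1763, 0.1388]
ee_rot: [-1.932, -2.476, -0.001]
force: [0.5, -0.1, -1.8]
width: 0.258
```

```bash
python3 - <<'E'
from h import *
s=observe();print(s['clock'],s['position'],yaw(),s['width'],s['force'])
for n in('scene','wrist'):
    im,d=eyes.get_image(n);np.save(f'pics/{n}4.npy',d)
    cv2.imwrite(f'pics/{n}4.png',im[:,:,::-1])
    if n=='scene':cv2.imwrite('pics/z4.png',cv2.resize(im[70:270,150:390,::-1],(720,600)))
E
```

```text
6.65 [ 0.57083788 -0.17632154  0.13877019] (np.float64(14.087994980531874), array([-6.16681888e-04,  1.06738115e-03, -9.99999240e-01])) 0.25810865550759776 [ 0.49230691 -0.11239078 -1.80269025]
```

View pics/z4.png

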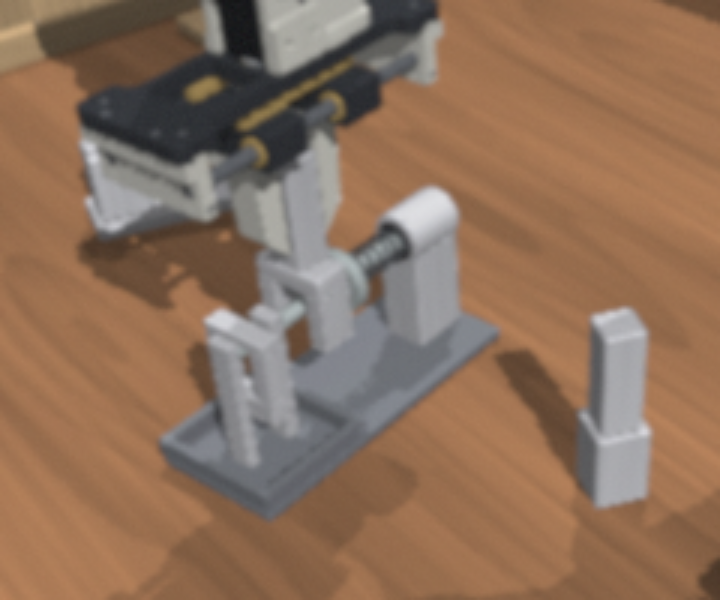

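View pics/wrist4.png

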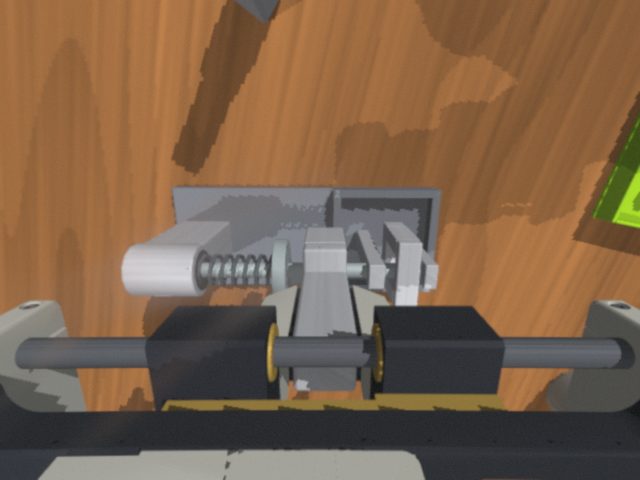

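The fork straddles the bar, with the feet at about 62 mm and a gap of about 11 mm to the collar. Pushing along (-0.970, -0.243).

Call:
step_arm:
  series:
    - [[0.015, -0.0039, -0.001, 0, 0], [0.015, -0.0078, -0.0019, 0, 0], [0.015, -0.0116, -0.0029, 0, 0], [0.015, -0.0155, -0.0039, 0, 0], [0.015, -0.0194, -0.0049, 0, 0], [0.015, -0.0233, -0.0058, 0, 0], [0.015, -0.0272, -0.0068, 0, 0], [0.015, -0.0291, -0.0073, 0, 0], [0.015, -0.0291, -0.0073, 0, 0], [0.015, -0.0291, -0.0073, 0, 0]]

```text
clock: 7.58
position: [0.542, -0.1836, 0.1392]
ee_rot: [-1.932, -2.477, -0.001]
force: [3.9, 1.4, -0.8]
width: 0.256
```

```bash
python3 - <<'E'
from h import *
s=observe();print(s['clock'],s['position'],yaw(),s['width'],s['force'])
for n in('wrist',):
    im,d=eyes.get_image(n);np.save(f'pics/{n}5.npy',d)
    cv2.imwrite(f'pics/{n}5.png',im[:,:,::-1])
E
```

```text
7.5833 [ 0.54202755 -0.18357406  0.13920514] (np.float64(14.086157507854232), array([ 3.24651323e-04,  9.52265486e-04, -9.99999494e-01])) 0.2558819370474727 [ 3.87179725  1.35769693 -0.78629562]
```

View pics/wrist5.png

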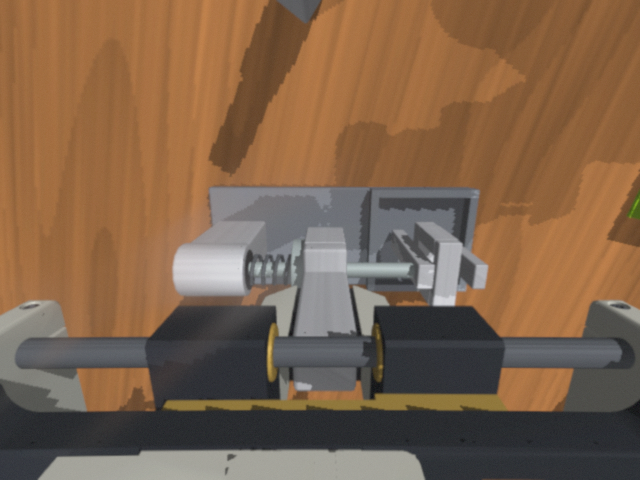

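In contact: the force is about 4 N and the spring is compressed about 18 mm. Another 22 mm brings the push to 40.

Call:
step_arm:
  series:
    - [[0.015, -0.0029, -0.0007, 0, 0], [0.015, -0.0058, -0.0015, 0, 0], [0.015, -0.0087, -0.0022, 0, 0], [0.015, -0.0116, -0.0029, 0, 0], [0.015, -0.0145, -0.0036, 0, 0], [0.015, -0.0175, -0.0044, 0, 0], [0.015, -0.0204, -0.0051, 0, 0], [0.015, -0.0213, -0.0053, 0, 0], [0.015, -0.0213, -0.0053, 0, 0], [0.015, -0.0213, -0.0053, 0, 0], [0.015, -0.0213, -0.0053, 0, 0], [0.015, -0.0213, -0.0053, 0, 0]]

```text
clock: 8.63
position: [0.5216, -0.1886, 0.1393]
ee_rot: [1.931, 2.477, 0.003]
force: [5.4, 1.5, -3.6]
width: 0.256
```

```bash
python3 - <<'E'
from h import *
s=observe();print(s['clock'],s['position'],yaw(),s['width'],s['force'])
for n in('wrist','scene'):
    im,d=eyes.get_image(n);np.save(f'pics/{n}6.npy',d)
    cv2.imwrite(f'pics/{n}6.png',im[:,:,::-1])
    if n=='scene':cv2.imwrite('pics/z6.png',cv2.resize(im[70:270,150:390,::-1],(720,600)))
E
```

```text
8.6333 [ 0.52162433 -0.18860544  0.13927956] (np.float64(14.112315350591553), array([ 0.00161217,  0.00116405, -0.99999802])) 0.2562369916827602 [ 5.39920106  1.54088688 -3.60473885]
```

View pics/wrist6.png

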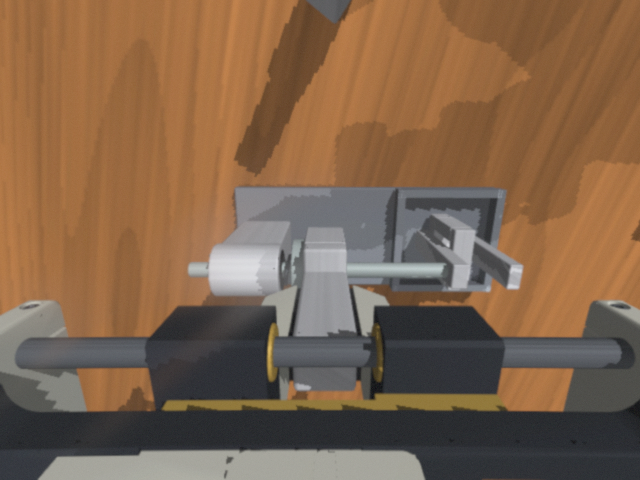

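View pics/z6.png

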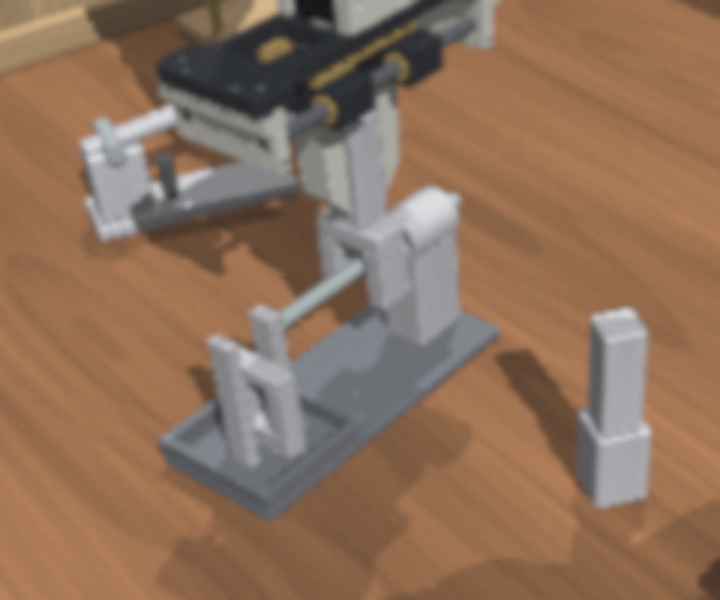

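The link has dropped into the tray; its top is now well below the lugs, near z6 (270,370). Backing off so that the bar springs home gently.

Call:
step_arm:
  series:
    - [[0.015, 0.0029, 0.0007, 0, 0], [0.015, 0.0058, 0.0015, 0, 0], [0.015, 0.0087, 0.0022, 0, 0], [0.015, 0.0116, 0.0029, 0, 0], [0.015, 0.0145, 0.0036, 0, 0], [0.015, 0.0175, 0.0044, 0, 0], [0.015, 0.0204, 0.0051, 0, 0], [0.015, 0.0233, 0.0058, 0, 0], [0.015, 0.0272, 0.0068, 0, 0], [0.015, 0.0311, 0.0078, 0, 0], [0.015, 0.035, 0.0087, 0, 0], [0.015, 0.039, 0.0097, 0, 0], [0.015, 0.043, 0.0107, 0, 0], [0.015, 0.047, 0.0117, 0, 0], [0.015, 0.048, 0.012, 0, 0], [0.015, 0.048, 0.012, 0, 0], [0.015, 0.048, 0.012, 0, 0]]

```text
clock: 10.15
position: [0.5693, -0.1767, 0.1391]
ee_rot: [-1.932, -2.477, -0.002]
force: [-0.4, -0.5, -1.4]
width: 0.257
```

```bash
python3 - <<'E'
from h import *
s=observe();print(s['clock'],s['position'],yaw(),s['width'],s['force'])
for n in('wrist','scene'):
    im,d=eyes.get_image(n);np.save(f'pics/{n}7.npy',d)
    cv2.imwrite(f'pics/{n}7.png',im[:,:,::-1])
    if n=='scene':cv2.imwrite('pics/z7.png',cv2.resize(im[70:270,150:390,::-1],(720,600)))
E
```

```text
10.15 [ 0.56927196 -0.17668175  0.13906122] (np.float64(14.11101465249367), array([ 8.04541563e-04,  1.12045055e-03, -9.99999049e-01])) 0.2566752135454811 [-0.3826214  -0.46258468 -1.4256463 ]
```

View pics/wrist7.png

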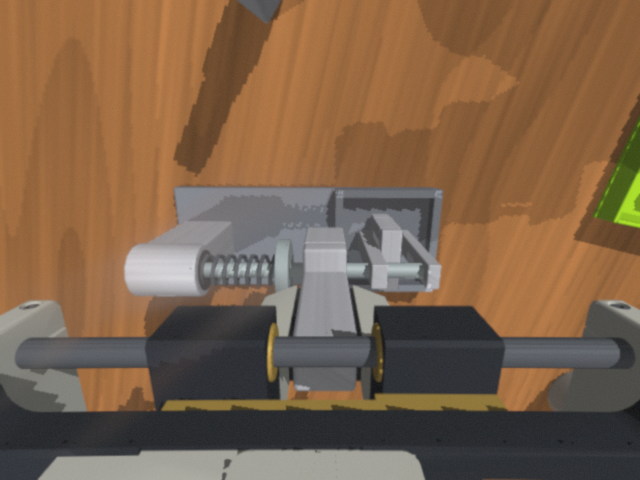

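View pics/z7.png

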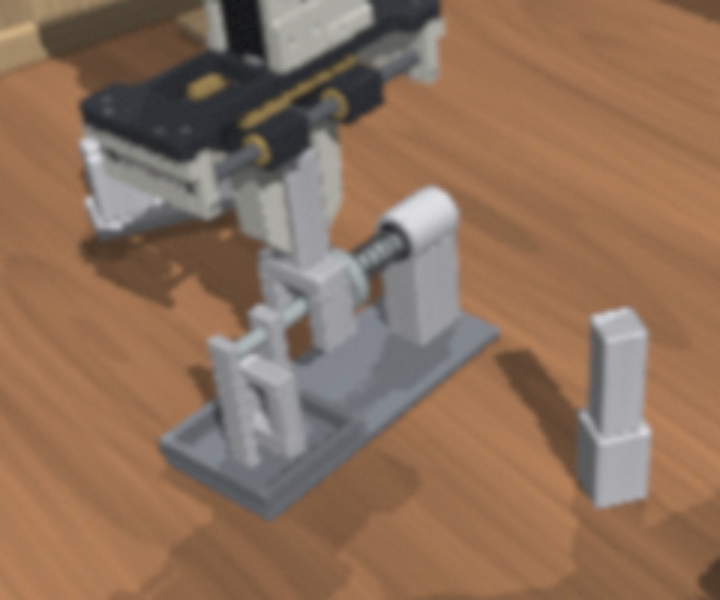

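The bar is home through both lugs, and the link sits below it in the tray. Lifting straight up, then back to the fork's place.

Call:
step_arm:
  series:
    - [[0.015, 0, 0, 0.01, 0], [0.015, 0, 0, 0.025, 0], [0.015, 0, 0, 0.045, 0], [0.015, 0, 0, 0.065, 0], [0.015, 0, 0, 0.08, 0], [0.015, 0, 0, 0.08, 0], [0.015, 0, 0, 0.08, 0]]

```text
clock: 10.83
position: [0.5696, -0.1769, 0.2203]
ee_rot: [1.931, 2.475, 0.003]
force: [-0.5, -0.6, -2.2]
width: 0.262
```

Call:
step_arm:
  series:
    - [[0.015, 0.015, 0.04, 0, -6], [0.015, 0.03, 0.08, 0, -12], [0.015, 0.045, 0.115, 0, -18], [0.015, 0.055, 0.145, 0, -24], [0.015, 0.0625, 0.162, 0, -26.7], [0.015, 0.0625, 0.162, 0, -26.7], [0.015, 0.0625, 0.162, 0, -26.7], [0.015, 0.0625, 0.162, 0, -26.7]]

```text
clock: 11.5
position: [0.6314, -0.0161, 0.2191]
ee_rot: [2.45, 1.963, -0.001]
force: [0.2, 0.3, -2.0]
width: 0.257
```

Call:
step_arm:
  series:
    - [[0.015, 0, 0.001, -0.03, 0], [0.015, 0, 0.001, -0.06, 0], [0.015, 0, 0.001, -0.09, 0], [0.015, 0, 0.001, -0.11, 0], [0.015, 0, 0.001, -0.125, 0], [0.015, 0, 0.001, -0.132, 0], [0.015, 0, 0.001, -0.132, 0], [0.015, 0, 0.001, -0.132, 0]]

```text
clock: 12.17
position: [0.6314, -0.0163, 0.0874]
ee_rot: [2.451, 1.961, -0.002]
force: [0.1, 0.4, -1.1]
width: 0.26
```

```bash
python3 - <<'E'
from h import *
s=observe();print(s['clock'],s['position'],yaw(),s['width'],s['force'])
im,d=eyes.get_image('scene')
c=cloud('scene',d);m=(d>0)&(c[...,2]>.004)&(c[...,2]<.05)&(abs(c[...,0]-.632)<.05)&(abs(c[...,1]+.012)<.04)
print(np.percentile(c[m][:,2],[0,1,3,10]))
cv2.imwrite('pics/z8.png',cv2.resize(im[70:270+40,150:390,::-1],(600,600)))
E
```

```text
12.1667 [ 0.6314192  -0.01625864  0.08741983] (np.float64(-12.66144145530334), array([ 7.03537298e-04, -2.50366747e-03, -9.99996618e-01])) 0.26004855932839943 [ 0.08040543  0.379464   -1.11485501]
[0.01089412 0.01157388 0.01304212 0.01536722]
```

View pics/z8.png

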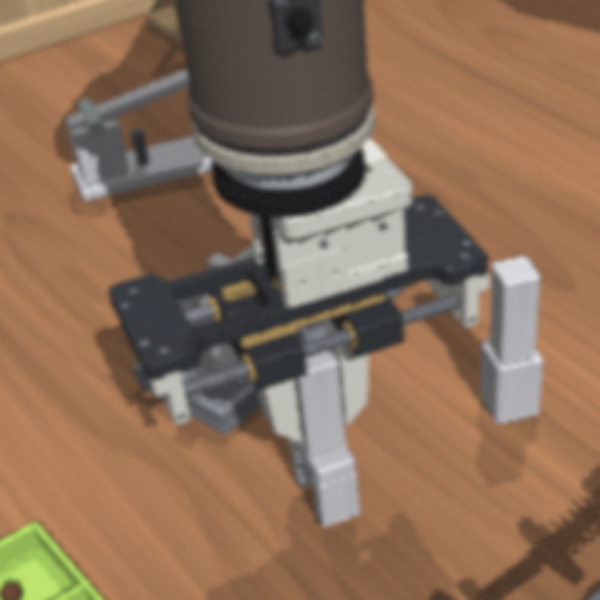

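The feet are 10.5 mm above the table and the fork is upright with no slip. Setting it down.

Call:
step_arm:
  series:
    - [[0.015, 0, 0, -0.004, 0], [0.015, 0, 0, -0.007, 0], [0.015, 0, 0, -0.009, 0], [0.015, 0, 0, -0.0105, 0], [0.015, 0, 0, -0.0108, 0], [0.015, 0, 0, -0.0108, 0], [0.015, 0, 0, -0.0108, 0]]

```text
clock: 12.8
position: [0.632, -0.0158, 0.0774]
ee_rot: [2.45, 1.961, 0.0]
force: [0.1, 0.3, -2.0]
width: 0.259
```

Call:
step_arm:
  series:
    - [[0.015, 0, 0, -0.0005, 0], [0.015, 0, 0, -0.001, 0], [0.015, 0, 0, -0.001, 0]]

```text
clock: 13.05
position: [0.6321, -0.0157, 0.0768]
ee_rot: [2.45, 1.961, 0.001]
force: [-1.5, -0.0, 2.4]
width: 0.262
```

On the table: the force has reversed to +2.4 N. Releasing.

Call:
step_arm:
  series:
    - [[0.03, 0, 0, 0, 0], [0.04, 0, 0, 0, 0], [0.05, 0, 0, 0, 0], [0.07, 0, 0, 0, 0], [0.0918, 0, 0, 0, 0], [0.0918, 0, 0, 0, 0], [0.0918, 0, 0, 0, 0], [0.0918, 0, 0, 0, 0], [0.0918, 0, 0, 0, 0], [0.0918, 0, 0, 0, 0], [0.0918, 0, 0, 0, 0], [0.0918, 0, 0, 0, 0]]

```text
clock: 14.05
position: [0.6322, -0.0157, 0.0768]
ee_rot: [2.45, 1.961, 0.001]
force: [-0.4, -0.1, 0.3]
width: 0.993
```

Call:
step_arm:
  series:
    - [[0.0918, 0, 0, 0.02, 0], [0.0918, 0, 0, 0.05, 0], [0.0918, 0, 0, 0.09, 0], [0.0918, 0, 0, 0.13, 0], [0.0918, 0, 0, 0.17, 0], [0.0918, -0.03, -0.02, 0.19, 0], [0.0918, -0.07, -0.03, 0.19, 0], [0.0918, -0.11, -0.04, 0.19, 0], [0.0918, -0.15, -0.05, 0.19, 0], [0.0918, -0.19, -0.05, 0.19, 0], [0.0918, -0.19, -0.05, 0.19, 0], [0.0918, -0.19, -0.05, 0.19, 0]]

```text
clock: 15.05
position: [0.4401, -0.0662, 0.2672]
ee_rot: [2.45, 1.959, -0.001]
force: [0.8, -0.1, -0.3]
width: 0.997
```

```bash
python3 - <<'E'
from h import *
s=observe();print(s['clock'],s['position'],s['width'],s['force'])
im,d=eyes.get_image('scene');cv2.imwrite('pics/s9.png',im[:,:,::-1])
c=cloud('scene',d);c0=cloud('scene',np.load('pics/scene0.npy'))
def st(c):
    a=np.radians(14);x=c[...,0]-.5444;y=c[...,1]+.1774
    return 1e3*(x*np.cos(a)+y*np.sin(a)),1e3*(-x*np.sin(a)+y*np.cos(a))
for q in(c0,c):
    z=q[...,2];m=(z>.1)&(z<.125)&(abs(q[...,0]-.63)<.06)&(abs(q[...,1]+.012)<.06)
    r=cv2.minAreaRect((q[m][:,:2]*1000).astype(np.float32));print('fork',m.sum(),r,z[m].max(),np.median(z[m]))
    s,t=st(q);m=(abs(s)<20)&(abs(t)>9)&(abs(t)<24)&(z>.08);print('collar s',np.median(s[m]))
    m=(s>66)&(s<82)&(abs(t)<26)&(z>.025)&(z<.105)&(abs(t)>12);print('link z',np.percentile(z[m],[2,98]))
    m=(abs(q[...,0]-.64)<.04)&(abs(q[...,1]-.195)<.045)&(z>.06);print('ring etc',m.sum(),q[m].mean(0),z[m].max())
E
```

```text
15.05 [ 0.44008739 -0.06617337  0.26720646] 0.9969390020417243 [ 0.7596737  -0.12563477 -0.32575059]
fork 318 ((630.6282958984375, -11.546767234802246), (24.466257095336914, 22.963603973388672), 77.29736328125) 0.11686997339671323 0.11416253311236549
collar s -0.09490142997223587
link z [0.04108361 0.09529445]
ring etc 1132 [0.64609819 0.19786574 0.08425612] 0.09697640120066653
fork 318 ((632.1998901367188, -12.747539520263672), (24.588546752929688, 22.3417911529541), 79.40290069580078) 0.11748256594122358 0.11425177291714134
collar s -0.21343824266600386
link z [0.02641673 0.06531661]
ring etc 1137 [0.64611821 0.19796526 0.08413498] 0.09691902742276842
```

View pics/s9.png

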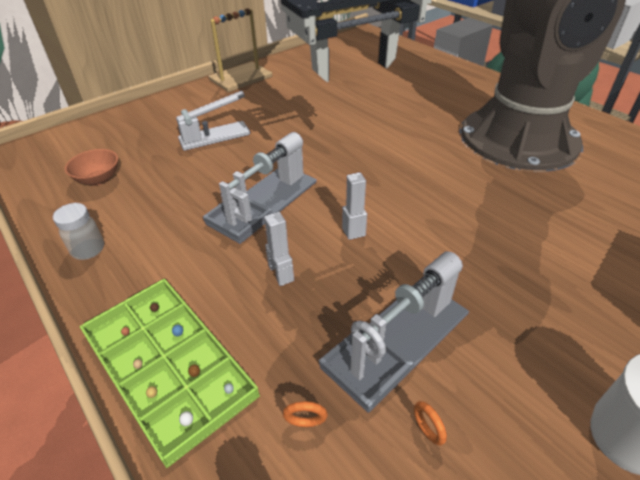

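All conditions check out in the final view: the fork is upright at (280,250), the link is in its tray at (240,205) and the ring is still hanging at (367,340). Handing in.

```bash
python3 -c "
from cell import arm
print(arm.sign_off())"
```

```text
the job is handed in; nothing more can be done
None
```

The link is free: it lies in its catch tray, and I handed the job in at about 15 s. I gripped the fork key, lowered it astride the link stand's bar and pushed the collar back about 40 mm, against roughly 5.6 N. Then I eased the bar home and stood the fork key back in its place.

My last checks, made from the scene camera before handing in:
- **Link:** its top is at 65 mm, which puts its centre at about 37 mm (limit 50 mm).
- **Collar:** within about 0.2 mm of its starting position.
- **Fork key:** upright and released, about 2 mm from where it stood.
- **Ring:** still hanging, with no measurable movement.
- **Gripper:** open and clear of everything.

The only disagreement came before lowering the fork: the camera views put it about 3 mm to the left of the bar's axis. I corrected that before going down. No check failed.

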